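Nudge the bearing home in its three-point nest

ROBOT

A 6-joint arm with a two-finger parallel gripper is mounted at the origin on a cart in front of the work surface, level with it; the furniture and walls round the work are solid. World frame = base frame: x ahead of the robot, y to its left, z up, the work surface at z = 0. Lengths are in m, angles in rad, forces in N, time in s.
With the tool pointing down it reaches from about 0.3 to 0.75 m from the base axis. Payload 8.5 kg.
Tool frame: the origin (TCP) lies on the front face of the gripper's body, between the roots of the fingers; the fingertips stand arm.finger_overhang ahead of it and the grasp point (between the pads) lies 45 mm ahead of it (arm.finger_overhang is the distance from the TCP to the fingertips, in m); z points along the fingers, y is the line along which they close (so a half turn about z gives the same grasp; the last joint's range is limited). The gripper opens to 88 mm and grips with 3 to 60 N. Pads are 18 mm wide; open, the fingers measure 123 mm over their backs; the gripper's body (75 mm by 187 mm) begins 45 mm behind the grasp point.
Start: joints at [-1.505, 0.381, 1.297, -0, 1.464, -0.215], TCP at [0.152, -0.528, 0.303] pointing down, gripper open.
Joint ranges: [-3.11, 3.11], [-0.89, 2.33], [0.22, 2.48], [-1.42, 4.56], [0.17, 2.85], [-2.88, 2.88]. Speed limits (rad/s): [2.39, 2.39, 3.14, 3.14, 3.14, 3.14].

INTERFACE

Orientations are given as a rotation vector (axis times angle).
In Python, from cell import arm, eyes gives the robot as it stands. The module is installed in compiled form; this text tells all that it offers.
- The arm moves only by the shell command python3 -m crank 'ROWS' [FORCE]. ROWS is JSON, a list of rows, each a list of 3 entries, a list of its own where there are three numbers: the opening, from -1 (shut) to 1 (fully open), then the shift along the tool's x, y, z each as a share of 10 cm, from -1 to 1, then the turn, a rotation vector about the tool's x, y, z each as a share of pi/4 rad, from -1 to 1. In form: [[fingers, [dx, dy, dz], [rx, ry, rz]], ...]. A call has 1 to 10 rows; each row is the pose to reach, as a shift and turn from the pose commanded when the call began, along the tool's axes at that moment; what a row does not reach only later rows make up. A row lasts 1/12 s, in which the tool goes at most 41.7 mm and 7.16 degrees, less where a joint would pass 70% of its speed; a pose out of reach is approached as far as the arm can. A call with a number of a shift or a turn outside -1 to 1 is refused whole. A call with a gripper value outside its range is refused whole. The fingers move at their own pace and stop on an object; FORCE is the grip in N (left out, the last holds). Time passes only in rows, so rows that repeat a pose let the fingers close. It gives the time, the measured TCP pose, the force, the opening and the grip force at its end, in the units of the state.
- arm.read_state(): the state, without advancing time (a new reading comes with each control period).
- eyes.snapshot(name): name is "scene" or "side" or "wrist"; returns a dict with "img" (480x640x3 uint8, blue, green, red), "depth" (480x640 float32, m along the optical axis (not along the pixel's ray), 0 where there is no reading), "fovy" (degrees; the focal length in pixels is half the picture's height over the tangent of half this angle, whatever the lens; pixels are square), "cx", "cy" (the principal point, pixels), "k1" (the pictures are not rectified: a ray, as slopes to the right and down, at radius r is drawn at 1 + k1 r^2 times it, then the intrinsics apply), "world_to_cam" (4x4, takes a point from world to camera coordinates). Camera axes: x right, y down, z forward; pixel columns grow to the right and rows downward; lengths in m; the calibration is good to about 2 mm. A picture is of the moment at which its call begins.
- arm.sign_off(): hands the job in; it is judged then, once.
The state is a dict: "clock": time; "joint_pos": joint angles; "dq": joint speeds; "joint_efforts": joint torques, N m; "tool_pos": TCP position; "eef_rot": TCP orientation; "force": force on the tool from outside, world axes, zero at the start; "moment": the same for the moment, N m; "gripper_width": opening from 0.0 (shut) to 1.0 (fully open); "grip_force": force on a finger pad.
Only numpy, scipy, OpenCV 4.12 (cv2) and the standard library are available. Lean on these libraries where they do the work, as an engineer would, in place of code of your own. Each camera call takes 0.05 s, during which the arm holds its last target. There are 200 camera calls.

TASK

Seat the larger of the two loose bearings in the stop nest for inspection: keeping it flat on the bench, nudge it through the open mouth of the C-shaped aluminium bracket until it presses against the ball-ended screws and sits snugly against all three, then let go and back away. Leave the smaller bearing where it lies.

Things in the scene. Friction and masses are not known exactly. Their poses are not given: they have to be found in the camera images.
- bearing: larger ball bearing: steel, red seal, 48 mm diameter, 14 mm high, about 0.11 kg, loose, flat on the bench. Origin: centre of its underside, z up. It starts before the mouth, 95 to 125 mm to the nest's -x side and 40 to 60 mm to its left or right; a straight push from there to the nest's origin is free. It slides, it does not roll.
- bearing_small: the smaller sealed bearing: dark seal, 30 mm outside diameter, 10 mm high, loose, about 80 to 120 mm to one side of the larger one (which side varies). Origin: centre of its underside. Leave it alone.
- nest: fixed C-shaped aluminium bracket, 18 mm high, radii 34 to 50 mm, spanning 55 deg either side of its +x axis; bolted foot behind to x = 73. Three ball-ended screws (10 thick, 8 above bench) at 0 and +/-44 deg point inward, tips 24 mm from the origin. Origin: at bench level, where the seated bearing's centre comes. +x points from the open mouth into the nest. Bare bench under the bearing.
Things that resemble listed ones, but are neither listed nor needed, are in the scene too. Of the things shaped like the nest, the aluminium one is meant.

How it is judged:
On the way:
1. the larger bearing, flat on the bench and in its seat, is pressed against the nest's screws (contact force between bearing and nest above 0.5 N and horizontal distance between bearing and nest below 0.005 m and height (world z) of bearing below 0.004 m), for 0.04 s.
At the end, for the whole second after the job is handed in: the larger bearing was pressed home (over 0.5 N on the nest), rests flat (10 degrees) on the bench with its centre within 5 mm of the nest's origin, still and released; it was never lifted over 10 mm, and the smaller bearing moved less than 20 mm (horizontal distance between bearing and nest below 0.005 m and height (world z) of bearing below 0.004 m and angle between bearing's own z axis and vertical below 0.17 rad and linear speed of bearing below 0.02 m/s); the robot touches nothing.
It fails at once if the larger bearing is lifted over 10 mm off the bench (height (world z) of bearing above 0.01 m).
It fails at once if the smaller bearing is moved by 20 mm or more (distance of bearing_small from where it was at the start of the episode above 0.02 m).
It also fails if it takes over 35 s, if anything falls off the work surface, if the arm or the gripper's body presses on something with over 40 N, if the wrist force passes 120 N, or if a joint passes its speed limit or range.

## Working session

There is one attempt and no reset: what is moved stays moved. The work goes in short steps, Python scripts to look and compute and a shell command to move; the robot and the scene stay as the last step left them, time stands still between calls to the robot, and variables do not carry over. Pictures are saved under pics/ and viewed, at most 10 in all, crops included, and the job is handed in when it is done.

```bash
mkdir -p pics
cat > h.py <<'E'
import numpy as np, cv2
from cell import arm, eyes
def snap(n):
    return eyes.snapshot(n)
def K(s):
    f=240/np.tan(np.radians(s["fovy"])/2); return f
def ray(s,u,v):
    f=K(s); xd=(u-s["cx"])/f; yd=(v-s["cy"])/f; rd=np.hypot(xd,yd); r=rd
    for _ in range(30): r=rd/(1+s["k1"]*r*r)
    k=r/rd if rd>0 else 1
    return np.array([xd*k,yd*k,1.])
def onplane(s,u,v,z):
    M=np.array(s["world_to_cam"]);R=M[:3,:3];c=-R.T@M[:3,3];d=R.T@ray(s,u,v)
    return c+d*(z-c[2])/d[2]
def bydepth(s,u,v):
    M=np.array(s["world_to_cam"]);R=M[:3,:3]
    return R.T@(ray(s,u,v)*s["depth"][int(round(v)),int(round(u))]-M[:3,3])
def proj(s,p):
    M=np.array(s["world_to_cam"]);q=M[:3,:3]@np.array(p)+M[:3,3];x,y=q[:2]/q[2];k=1+s["k1"]*(x*x+y*y);f=K(s)
    return s["cx"]+f*x*k, s["cy"]+f*y*k
E
python3 - <<'E'
from h import *
for n in("scene","side","wrist"):
    s=snap(n);cv2.imwrite(f"pics/{n}0.png",s["img"]);M=np.array(s["world_to_cam"])
    print(n,s["fovy"],s["cx"],s["cy"],s["k1"],-M[:3,:3].T@M[:3,3])
print(arm.read_state(),arm.finger_overhang)
E
```

```text
scene 51.30003600559625 330.2937301055982 235.06041194941034 -0.08300648994362278 [0.14467701 0.57765018 0.60492541]
side 46.62611384843469 313.5893917273194 231.01552731482192 -0.034079822446951916 [ 0.40732312 -0.70630261  0.44735771]
wrist 61.97082921423245 316.60371690871733 238.31236408482008 -0.011642819007390968 [ 0.21777186 -0.50920362  0.38390696]
{'clock': 0.15, 'joint_pos': array([-1.50528930e+00,  3.81082959e-01,  1.29802298e+00,  1.51718682e-05,
        1.46361104e+00, -2.15337848e-01]), 'dq': array([-0.00072165, -0.00173172, -0.00195079,  0.00024864, -0.00089751,
        0.00019382]), 'joint_efforts': array([ 4.08158608e-03, -4.38078833e+01, -2.24614102e+01,  7.14714406e-02,
        3.43640987e-02, -9.45167290e-05]), 'tool_pos': array([ 0.15241355, -0.52831866,  0.30227864]), 'eef_rot': array([-3.10956117e+00, -4.39542435e-01, -1.55754570e-04]), 'force': array([-0.17072985, -0.55645941, -0.26611062]), 'moment': array([-0.01951854, -0.02197425,  0.01457302]), 'grip_force': 0.0, 'gripper_width': 0.9973971311920883} 0.064
```

View pics/scene0.png

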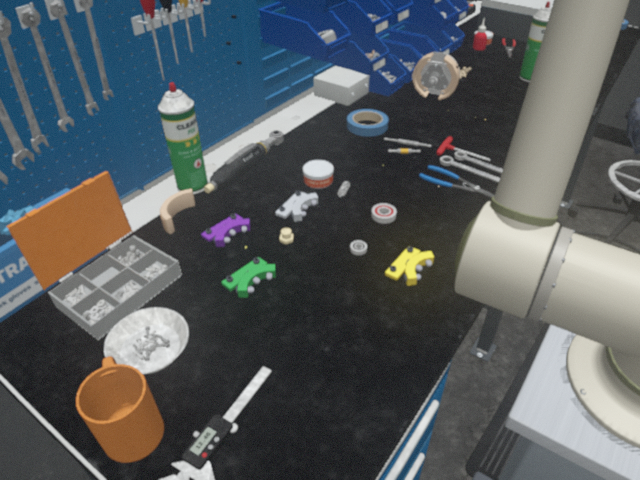

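View pics/side0.png

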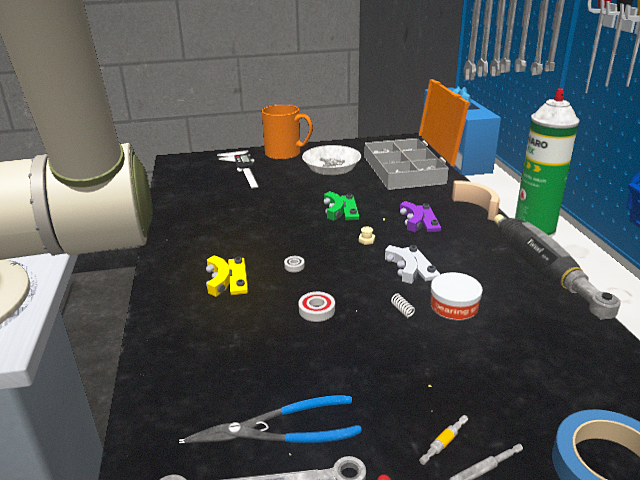

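The scene view shows the larger, red-sealed bearing at about (383,212) and the small dark one at (358,247). In the side view they are at (317,306) and (294,264).

Nest candidates, scene pixel then side pixel:
- Aluminium: (297,205), (410,262). This is the one meant.
- Purple: (227,229), (420,216).
- Green: (250,276), (340,206).
- Yellow: (410,264), (226,275).

Bearing look-alikes are the jar at (318,173), the tape at (368,123) and the brass part at (286,236).

Run:
```python
from h import *
tiles=[]
for n,(bu,bv),(su,sv),(nu,nv) in(("scene",(383,212),(358,247),(297,205)),("side",(317,306),(294,264),(410,262))):
    s=snap(n);im=s["img"]
    hsv=cv2.cvtColor(im,cv2.COLOR_BGR2HSV)
    for nm,u,v,h,w in(("big",bu,bv,.014,24),("small",su,sv,.010,16)):
        # bright outer metal component, top rim
        m=np.zeros(im.shape[:2],np.uint8); m[v-w:v+w,u-w:u+w]=(hsv[v-w:v+w,u-w:u+w,2]>75)*255
        c=max(cv2.findContours(m,0,2)[0],key=cv2.contourArea); 
        p=c[:,0,:].astype(float)
        P=np.array([onplane(s,a,b,h) for a,b in p])
        B=np.array([onplane(s,a,b,0) for a,b in p])
        D=np.array([bydepth(s,a,b) for a in range(u-w,u+w) for b in range(v-w,v+w) if s["depth"][b,a]>0])
        t=D[(D[:,2]>h-.004)&(D[:,2]<h+.006)]
        (cx,cy),r=cv2.minEnclosingCircle(t[:,:2].astype(np.float32))
        print(n,nm,"depth top ctr",cx,cy,r,"z med",np.median(t[:,2]), 'benchz',np.median(D[D[:,2]<.005][:,2]))
        if nm=="big":
            red=np.zeros(im.shape[:2],bool); red[v-w:v+w,u-w:u+w]=((hsv[...,0]<10)|(hsv[...,0]>170))[v-w:v+w,u-w:u+w]&(hsv[v-w:v+w,u-w:u+w,1]>110)
            ys,xs=np.nonzero(red); e=cv2.fitEllipse(cv2.convexHull(np.c_[xs,ys].astype(np.float32)))
            print("  red ellipse",e, onplane(s,*e[0],.014))
    w=45
    D=np.array([(*bydepth(s,a,b),a,b) for a in range(nu-w,nu+w) for b in range(nv-w,nv+w) if s["depth"][b,a]>0])
    np.save(f"{n}_nest.npy",D)
    t=D[(D[:,2]>.014)&(D[:,2]<.022)]
    print(n,"nest top",len(t),t[:,:3].mean(0),np.ptp(t[:,:3],axis=0))
    tiles.append(cv2.resize(im[nv-30:nv+30,nu-37:nu+38],(400,320),interpolation=cv2.INTER_CUBIC))
    tiles.append(cv2.resize(im[bv-30:bv+30,bu-37:bu+38],(400,320),interpolation=cv2.INTER_CUBIC))
g=np.vstack([np.hstack(tiles[:2]),np.hstack(tiles[2:])])
cv2.imwrite("pics/crop1.png",cv2.resize(g,(750,600)))
```

```text
scene big depth top ctr 0.5051572322845459 -0.11957557499408722 0.025520479306578636 z med 0.011527662726481912 benchz -0.001908567039266141Traceback (most recent call last):
  File "<stdin>", line 19, in <module>
cv2.error: OpenCV(4.12.0) /io/opencv/modules/imgproc/src/shapedescr.cpp:361: error: (-201:Incorrect size of input array) There should be at least 5 points to fit the ellipse in function 'fitEllipseNoDirect'
```

```bash
cat > m.py <<'E'
from h import *
tiles=[]
for n,(bu,bv),(su,sv),(nu,nv) in(("scene",(383,212),(358,247),(297,205)),("side",(317,306),(294,264),(410,262))):
    s=snap(n);im=s["img"]
    hsv=cv2.cvtColor(im,cv2.COLOR_BGR2HSV)
    for nm,u,v,h,w in(("big",bu,bv,.014,24),("small",su,sv,.010,16)):
        D=np.array([bydepth(s,a,b) for a in range(u-w,u+w) for b in range(v-w,v+w) if s["depth"][b,a]>0])
        t=D[(D[:,2]>h-.005)&(D[:,2]<h+.006)]
        (cx,cy),r=cv2.minEnclosingCircle(t[:,:2].astype(np.float32))
        print(n,nm,"depth top ctr",cx,cy,r,"z med",np.median(t[:,2]), 'benchz',np.median(D[D[:,2]<.005][:,2]))
        if nm=="big":
            i=im[v-w:v+w,u-w:u+w].astype(int); red=i[...,2]-np.maximum(i[...,0],i[...,1])
            ys,xs=np.nonzero(red>0.5*red.max()); e=cv2.fitEllipse(cv2.convexHull(np.c_[xs+u-w,ys+v-w].astype(np.float32)))
            print("  red ellipse",e, onplane(s,*e[0],.014))
    w=45
    D=np.array([(*bydepth(s,a,b),a,b) for a in range(nu-w,nu+w) for b in range(nv-w,nv+w) if s["depth"][b,a]>0])
    np.save(f"{n}_nest.npy",D)
    t=D[(D[:,2]>.014)&(D[:,2]<.022)]
    print(n,"nest top",len(t),t[:,:3].mean(0),np.ptp(t[:,:3],axis=0))
    tiles.append(cv2.resize(im[nv-30:nv+30,nu-37:nu+38],(400,320),interpolation=cv2.INTER_CUBIC))
    tiles.append(cv2.resize(im[bv-30:bv+30,bu-37:bu+38],(400,320),interpolation=cv2.INTER_CUBIC))
g=np.vstack([np.hstack(tiles[:2]),np.hstack(tiles[2:])])
cv2.imwrite("pics/crop1.png",cv2.resize(g,(750,600)))
E
python3 m.py
```

```text
scene big depth top ctr 0.5049153566360474 -0.1205327957868576 0.025353269651532173 z med 0.011476319416910023 benchz -0.0019415348026966752
  red ellipse ((383.64349365234375, 210.6525115966797), (9.83594799041748, 18.41355323791504), 93.85044860839844) [ 0.50460542 -0.11758273  0.014     ]
scene small depth top ctr 0.49301522970199585 -0.006241992581635714 0.01569947600364685 z med 0.0074941604877002115 benchz -0.0018791296270982117
scene nest top 379 [ 0.65698506 -0.05055193  0.01674716] [0.22135872 0.21441649 0.00795821]
side big depth top ctr 0.5082453489303589 -0.12194489687681198 0.025454996153712273 z med 0.012978868179887006 benchz -4.609876972538478e-06
  red ellipse ((316.3838806152344, 302.3975524902344), (15.748260498046875, 27.995929718017578), 88.73847961425781) [ 0.50801231 -0.12345761  0.014     ]
side small depth top ctr 0.4948471784591675 -0.009083292447030544 0.016191329807043076 z med 0.008191569975402668 benchz -0.001141072685558682
side nest top 685 [ 0.65591936 -0.05194958  0.01695753] [0.12847729 0.24946037 0.00788494]
```

View pics/crop1.png

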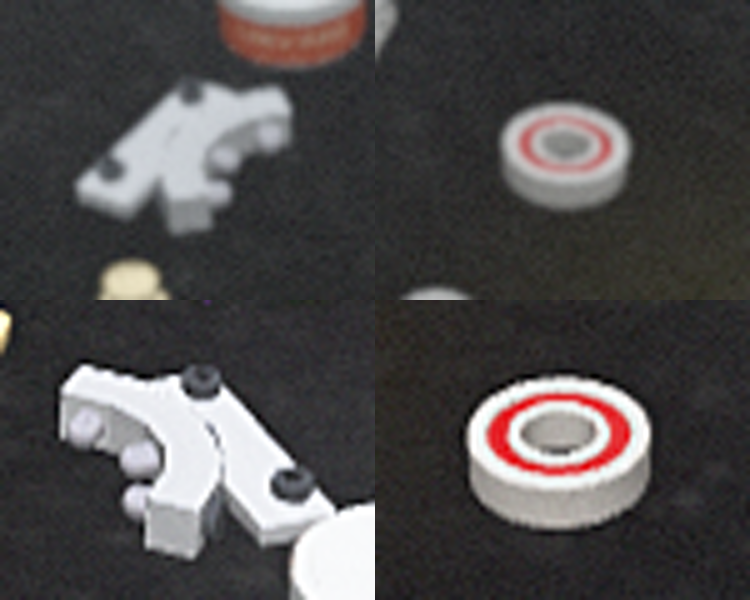

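The crop confirms the choice: a bare aluminium C with three ball tips, at about scene (304–314, 202–213) and side (390–401, 257–272). The red-sealed ring is the large bearing. I'll triangulate the balls next.

Run:
```python
from h import *
from scipy.optimize import least_squares
a=snap("scene");b=snap("side")
def tri(p,q):
    A=[];
    r=least_squares(lambda X:np.r_[np.subtract(proj(a,X),p),np.subtract(proj(b,X),q)],[.6,-.06,.01],x_scale=.01); return r.x,np.abs(r.fun).max()
P=[]
for p,q in(((303.2,213.4),(390.2,257.4)),((305.6,206.4),(400.8,263.8)),((313.6,202.2),(400.4,272.))):
    x,e=tri(p,q);P.append(x);print(x.round(4),e)
x,e=tri((383.6,210.65),(316.4,302.4));print("big",x,e)
P=np.array(P)[:,:2]
print("ball gaps",np.linalg.norm(P[0]-P[1]),np.linalg.norm(P[1]-P[2]),"expect",2*29*np.sin(np.radians(22)))
ang=np.radians([44,0,-44]);
for sgn in (1,):
    f=lambda t:(P-np.c_[t[0]+29*1e-3*np.cos(t[2]+ang),t[1]+.029*np.sin(t[2]+ang)]).ravel()
    r=min((least_squares(f,[.6,-.07,g],x_scale=[.01,.01,1]) for g in(0,.7,1.5,-1)),key=lambda r:r.cost)
    print("nest",r.x[:2],np.degrees(r.x[2]),np.abs(r.fun).max())
n=r.x; d=x[:2]-n[:2];R=np.array([[np.cos(n[2]),np.sin(n[2])],[-np.sin(n[2]),np.cos(n[2])]])
print("bearing in nest frame",R@d,"push dir deg",np.degrees(np.arctan2(-d[1],-d[0])),np.linalg.norm(d))
# depth circle check for the bracket
for k in("scene","side"):
    D=np.load(k+"_nest.npy");q=D[:,:2]-n[:2];l=(R@q.T).T;rr=np.linalg.norm(l,axis=1);th=np.degrees(np.arctan2(l[:,1],l[:,0]))
    m=(D[:,2]>.013)&(D[:,2]<.022)&(rr<.049)&(rr>.02)
    print(k,m.sum(),np.percentile(rr[m],[2,10,50]),np.percentile(th[m],[1,99]),np.median(D[m,2]))
```

```text
[ 0.6368 -0.029   0.0076] 0.91108419234331
[ 0.6466 -0.0498  0.0078] 0.8860018101127025
[ 0.6401 -0.0696  0.0077] 0.37520491519649113
big [ 0.50787818 -0.12079422  0.01167278] 0.6542469916523714
ball gaps 0.022935290134237517 0.02087351413988901 expect 21.727182418122897
nest [ 0.61764142 -0.05119434] 4.160784366381837 0.0007035159467735155
bearing in nest frame [-0.1145238  -0.06145251] push dir deg 32.37841599659769 0.1299696578654076
scene 222 [0.03092993 0.03295273 0.04001283] [-58.30690473  65.60963866] 0.01587212904857909
side 376 [0.03260219 0.03465098 0.0408994 ] [-57.45654087  58.67771181] 0.017369371484098416
```

```bash
for i in 1; do python3 -m crank '[[1,[0.91,-0.587,0],[0,0,0]],[1,[0.91,-0.587,0],[0,0,0]],[1,[0.91,-0.587,0],[0,0,0]],[1,[0.91,-0.587,0],[0,0,0]]]'; done
python3 -m crank '[[1,[0.91,-0.587,0],[0,0,0]],[1,[0.91,-0.587,0],[0,0,0]],[1,[0.91,-0.587,0],[0,0,0]],[1,[0.91,-0.587,0],[0,0,0]]]'
python3 -m crank '[[1,[0.91,-0.587,0],[0,0,0]],[1,[0.91,-0.587,0],[0,0,0]],[1,[0.91,-0.587,0],[0,0,0]],[1,[0.91,-0.587,0],[0,0,0]]]'
python3 -m crank '[[1,[0.91,-0.587,0],[0,0,0]],[1,[0.91,-0.587,0],[0,0,0]],[1,[0.91,-0.587,0],[0,0,0]],[1,[0.91,-0.587,0],[0,0,0]]]'
python3 - <<'E'
from h import *
from scipy.spatial.transform import Rotation as R
st=arm.read_state();print(st["clock"],R.from_rotvec(st["eef_rot"]).as_matrix().round(3))
# jar height: highest depth points near jar
s=snap("side");D=np.array([bydepth(s,a,b) for a in range(430,485) for b in range(270,320) if s["depth"][b,a]>0])
print("jar top",np.percentile(D[:,2],95),"xy",np.median(D[:,:2],axis=0))
cv2.imwrite("pics/wrist1.png",snap("wrist")["img"])
E
```

```text
clock: 0.73
tool_pos: [0.2259, -0.4436, 0.3032]
eef_rot: [-3.109, -0.445, -0.001]
force: [-0.0, -1.2, -0.1]
gripper_width: 0.998
grip_force: 0.0
clock: 1.07
tool_pos: [0.2966, -0.3625, 0.3031]
eef_rot: [-3.11, -0.445, -0.001]
force: [-0.7, -0.1, 0.2]
gripper_width: 0.999
grip_force: 0.0
clock: 1.4
tool_pos: [0.3676, -0.2815, 0.3029]
eef_rot: [-3.11, -0.445, -0.001]
force: [-0.2, -0.6, -0.0]
gripper_width: 1.003
grip_force: 0.0
clock: 1.73
tool_pos: [0.4388, -0.2003, 0.3027]
eef_rot: [-3.11, -0.445, -0.001]
force: [0.4, -0.6, 0.2]
gripper_width: 1.0
grip_force: 0.0
1.7333 [[ 0.96   0.28   0.001]
 [ 0.28  -0.96   0.   ]
 [ 0.001 -0.    -1.   ]]
jar top 0.03205106890619749 xy [ 0.68713984 -0.15977737]
```

View pics/wrist1.png

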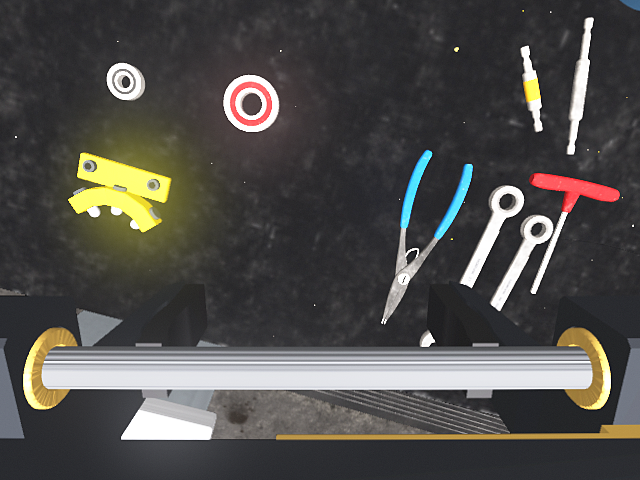

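The wrist view shows the red-sealed bearing at (251,103), the small one at (126,82) and the yellow decoy at (120,190). Next I'll turn the tool to the nest's yaw and move to where both the bearing and the nest are in view.

```bash
python3 -m crank '[[1,[0.57,-0.88,0],[0,0,0.267]],[1,[0.57,-0.88,0],[0,0,0.267]],[1,[0.57,-0.88,0],[0,0,0.267]],[1,[0.57,-0.88,0],[0,0,0.267]],[1,[0.57,-0.88,0],[0,0,0.267]]]'
python3 - <<'E'
from h import *
from scipy.spatial.transform import Rotation as R
st=arm.read_state();print(R.from_rotvec(st["eef_rot"]).as_matrix().round(3))
s=snap("wrist");im=s["img"];cv2.imwrite("pics/wrist2.png",im)
i=im.astype(int);u,v=map(int,proj(s,(.507,-.1205,.014)));w=40
red=i[...,2]-np.maximum(i[...,0],i[...,1]);m=np.zeros_like(red);m[v-w:v+w,u-w:u+w]=red[v-w:v+w,u-w:u+w]
ys,xs=np.nonzero(m>60);e=cv2.fitEllipse(cv2.convexHull(np.c_[xs,ys].astype(np.float32)))
print(e,onplane(s,*e[0],.014)); print("nest at",proj(s,(.6176,-.0512,0)))
E
```

```text
clock: 2.25
tool_pos: [0.4673, -0.1023, 0.3028]
eef_rot: [3.139, 0.113, -0.0]
force: [-0.3, 0.1, -0.1]
gripper_width: 0.994
grip_force: 0.0
[[ 0.997  0.072 -0.   ]
 [ 0.072 -0.997 -0.001]
 [-0.     0.001 -1.   ]]
((339.44696044921875, 161.5005645751953), (40.42204284667969, 41.365779876708984), 25.9309139251709) [ 0.50883954 -0.11965772  0.014     ]
nest at (np.float64(271.3359954026569), np.float64(28.950710036476266))
```

View pics/wrist2.png

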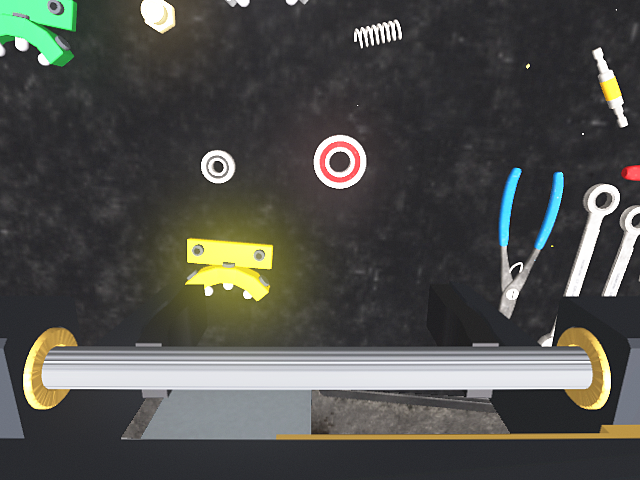

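The wrist view shows the bearing at (339,161), which gives (0.509,−0.120), and the small one at (218,166). The nest's tips are just at the top edge near (270,0). I'll move over the bearing and measure the nest from there.

```bash
python3 -m crank '[[1,[0.4,0.206,0],[0,0,0]],[1,[0.4,0.206,0],[0,0,0]],[1,[0.4,0.206,0],[0,0,0]]]'
python3 - <<'E'
from h import *
s=snap("wrist");im=s["img"]
u,v=map(int,proj(s,(.6176,-.0512,0)));print(u,v)
i=im.astype(int);m=np.zeros(im.shape[:2],int);red=i[...,2]-np.maximum(i[...,0],i[...,1]);a,b=map(int,proj(s,(.508,-.12,.014)));w=40
m[b-w:b+w,a-w:a+w]=red[b-w:b+w,a-w:a+w]
ys,xs=np.nonzero(m>60);e=cv2.fitEllipse(cv2.convexHull(np.c_[xs,ys].astype(np.float32)))
print(e,onplane(s,*e[0],.014))
for g in(-44,0,44):
    t=np.radians(g+4.16);p=(.6176+.024*np.cos(t),-.0512+.024*np.sin(t),.008);cv2.circle(im,tuple(int(round(x)) for x in proj(s,p)),2,(0,0,255),-1)
np.save("w3.npy",s,allow_pickle=True)
y0=max(v-75,0);cv2.imwrite("pics/wrist3.png",cv2.resize(im[y0:y0+120,u-80:u+80],(800,600),interpolation=cv2.INTER_CUBIC));print(u-80,y0)
E
```

```text
clock: 2.55
tool_pos: [0.5095, -0.122, 0.302]
eef_rot: [3.14, 0.108, -0.001]
force: [-0.4, -0.3, 0.8]
gripper_width: 1.0
grip_force: 0.0
247 78
((315.0125427246094, 205.33987426757812), (39.19123077392578, 40.02717208862305), 85.82366943359375) [ 0.50890945 -0.1198034   0.014     ]
167 3
```

View pics/wrist3.png

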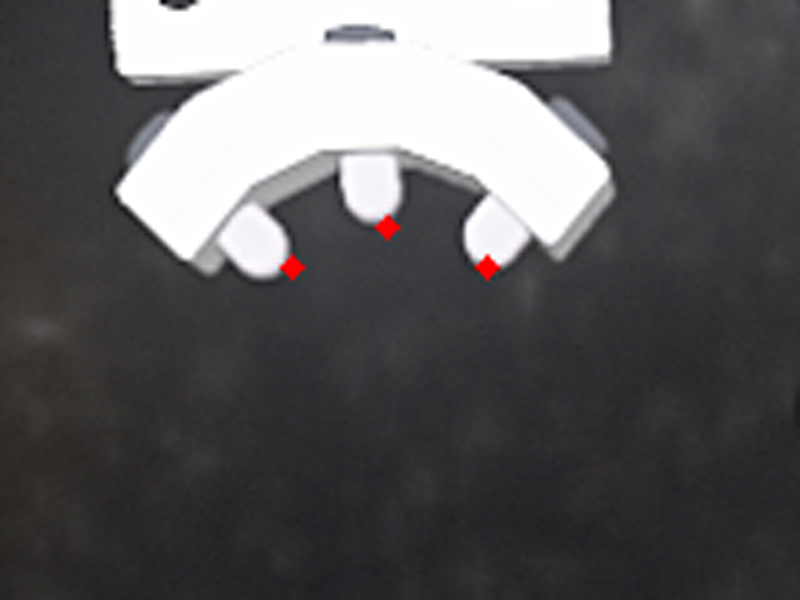

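The wrist crop shows the tips pointing down at (280,265), (373,221) and (474,257). My predicted dots sit about 3 px to the right, so I'll refit the nest from these ball centres.

Run:
```python
from h import *
from scipy.optimize import least_squares
s=np.load("w3.npy",allow_pickle=True).item()
C=[(262,245),(372,191),(490,230)]
P=np.array([onplane(s,167+(x-2)/5,3+(y-2)/5,.009)[:2] for x,y in C]);print(P.round(4))
ang=np.radians([44,0,-44])
f=lambda t:(P-np.c_[t[0]+.029*np.cos(t[2]+ang),t[1]+.029*np.sin(t[2]+ang)]).ravel()
r=least_squares(f,[.6176,-.05,0],x_scale=[.01,.01,1]);n=r.x;print(n[:2],np.degrees(n[2]),f(n).round(4))
d=np.array([.509,-.12])-n[:2];print("bearing in nest frame",d@[np.cos(n[2]),np.sin(n[2])],d@[-np.sin(n[2]),np.cos(n[2])])
```

```text
[[ 0.6368 -0.028 ]
 [ 0.6466 -0.0468]
 [ 0.6418 -0.0672]]
[ 0.61836041 -0.05028923] 7.226233374298281 [ 0.0003 -0.0003 -0.0005 -0.0001  0.0002  0.0004]
bearing in nest frame -0.1172605251220338 -0.055400906460642586
```

Nest is at (0.618, −0.050) with yaw about 7°. The residuals are under 0.5 mm, and the bearing offset of (−117, −55) mm is within the stated range. Descending now.

```bash
python3 -m crank '[[1,[0,-0.02,1],[0,0,-0.067]],[1,[0,-0.02,1],[0,0,-0.067]],[1,[0,-0.02,1],[0,0,-0.067]],[1,[0,-0.02,1],[0,0,-0.067]]]'
python3 -m crank '[[1,[0,0,0.5],[0,0,0]],[1,[0,0,0.9],[0,0,0]],[1,[0,0,1],[0,0,0]],[1,[0,0,1],[0,0,0]],[1,[0,0,1],[0,0,0]]]'
```

```text
clock: 2.93
tool_pos: [0.5065, -0.1173, 0.1996]
eef_rot: [-3.132, -0.192, 0.01]
force: [-0.0, 0.7, 0.2]
gripper_width: 0.997
grip_force: 0.0
clock: 3.35
tool_pos: [0.5091, -0.118, 0.1041]
eef_rot: [3.135, 0.193, 0.002]
force: [1.1, -0.9, 0.8]
gripper_width: 0.999
grip_force: 0.0
```

```bash
python3 -m crank '[[1,[0,0.02,0.2],[0,0,0]],[1,[0,0.02,0.3],[0,0,0]],[1,[0,0.02,0.34],[0,0,0]],[1,[0,0.02,0.34],[0,0,0]],[1,[0,0.02,0.34],[0,0,0]]]' && python3 -m crank '[[-1,[0,0,0],[0,0,0]],[-1,[0,0,0],[0,0,0]],[-1,[0,0,0],[0,0,0]],[-1,[0,0,0],[0,0,0]],[-1,[0,0,0],[0,0,0]],[-1,[0,0,0],[0,0,0]],[-1,[0,0,0],[0,0,0]],[-1,[0,0,0],[0,0,0]]]' 8
```

```text
clock: 3.77
tool_pos: [0.5093, -0.1195, 0.0698]
eef_rot: [3.135, 0.194, 0.002]
force: [-0.4, 0.2, 0.4]
gripper_width: 1.001
grip_force: 0.0
clock: 4.43
tool_pos: [0.509, -0.1194, 0.0688]
eef_rot: [3.135, 0.194, 0.0]
force: [-0.8, -0.6, 0.2]
gripper_width: 0.532
grip_force: 8.0
```

```bash
python3 -m crank '[[-1,[0.1,-0.1,0],[0,0,0]],[-1,[0.2,-0.2,0],[0,0,0]],[-1,[0.3,-0.3,0],[0,0,0]],[-1,[0.4,-0.4,0],[0,0,0]],[-1,[0.5,-0.5,0],[0,0,0]],[-1,[0.6,-0.55,0],[0,0,0]],[-1,[0.7,-0.55,0],[0,0,0]],[-1,[0.8,-0.55,0],[0,0,0]],[-1,[0.8,-0.55,0],[0,0,0]],[-1,[0.8,-0.55,0],[0,0,0]]]'
python3 - <<'E'
from h import *
s=snap("side");im=s["img"];w=snap("wrist")["img"]
st=arm.read_state();p=np.array(st["tool_pos"]);t=np.radians(7.1);d=np.array([.6184,-.0503])-p[:2]
print("to go in nest frame",d@[np.cos(t),np.sin(t)],d@[-np.sin(t),np.cos(t)],st["clock"])
cv2.imwrite("pics/s4.png",np.hstack([cv2.resize(im[200:320,300:480],(450,300)),cv2.resize(w,(350,300))]))
E
```

```text
clock: 5.27
tool_pos: [0.582, -0.0547, 0.0688]
eef_rot: [3.135, 0.195, 0.002]
force: [1.2, -0.4, 1.9]
gripper_width: 0.528
grip_force: 8.0
to go in nest frame 0.03733823095187233 -9.809567263021553e-05 5.3667
```

View pics/s4.png

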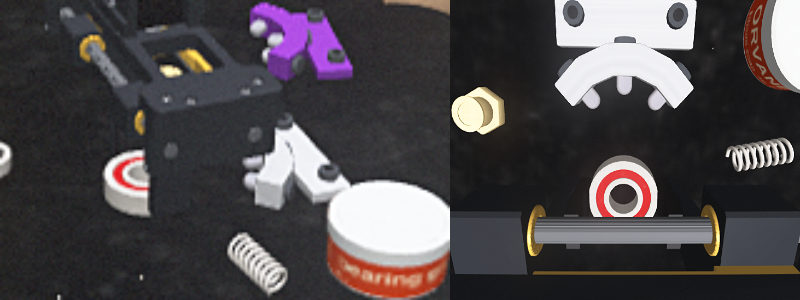

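The bearing is gripped, flat and lined up on the nest axis: wrist pane (623,195), nest above it at (625,70). Pushing in, with the last few mm slow.

```bash
python3 -m crank '[[-1,[0.1,0,0],[0,0,0]],[-1,[0.2,0,0],[0,0,0]],[-1,[0.28,0,0],[0,0,0]],[-1,[0.32,0,0],[0,0,0]],[-1,[0.34,0,0],[0,0,0]],[-1,[0.34,0,0],[0,0,0]]]'
python3 -m crank '[[-1,[0.01,0,0],[0,0,0]],[-1,[0.02,0,0],[0,0,0]],[-1,[0.03,0,0],[0,0,0]],[-1,[0.03,0,0],[0,0,0]]]'
python3 -m crank '[[-1,[0.01,0,0],[0,0,0]],[-1,[0.02,0,0],[0,0,0]],[-1,[0.02,0,0],[0,0,0]]]'
```

```text
clock: 5.87
tool_pos: [0.6153, -0.0507, 0.0688]
eef_rot: [3.136, 0.194, 0.0]
force: [0.8, 0.2, 1.6]
gripper_width: 0.529
grip_force: 8.0
clock: 6.2
tool_pos: [0.6182, -0.0503, 0.0688]
eef_rot: [-3.136, -0.194, 0.0]
force: [-2.2, 0.2, 4.0]
gripper_width: 0.53
grip_force: 8.0
clock: 6.45
tool_pos: [0.6195, -0.0501, 0.0687]
eef_rot: [-3.135, -0.194, 0.004]
force: [-7.2, -0.5, 5.8]
gripper_width: 0.532
grip_force: 8.0
```

```bash
python3 -m crank '[[-1,[0.01,0,0],[0,0,0]],[-1,[0.01,0,0],[0,0,0]],[-1,[0.01,0,0],[0,0,0]]]'
python3 -m crank '[[0.1,[0,0,0],[0,0,0]],[0.3,[0,0,0],[0,0,0]],[0.5,[0,0,0],[0,0,0]],[0.5,[0,0,0],[0,0,0]],[0.5,[0,0,0],[0,0,0]]]'
python3 -m crank '[[0.5,[0,0,-0.1],[0,0,0]],[0.5,[0,0,-0.4],[0,0,0]],[0.5,[0,0,-0.8],[0,0,0]],[0.5,[0,0,-1],[0,0,0]],[0.5,[0,0,-1],[0,0,0]]]'
python3 -m crank '[[0.5,[-1,0,-0.8],[0,0,0]],[0.5,[-1,0,-0.8],[0,0,0]],[0.5,[-1,0,-0.8],[0,0,0]],[0.5,[-1,0,-0.8],[0,0,0]],[0.5,[-1,0,-0.8],[0,0,0]]]'
python3 - <<'E'
from h import *
s=snap("wrist");im=s["img"];i=im.astype(int);red=i[...,2]-np.maximum(i[...,0],i[...,1])
u,v=map(int,proj(s,(.6184,-.0503,.014)));w=40;y0=max(v-w,0)
ys,xs=np.nonzero(red[y0:v+w,u-w:u+w]>60);e=cv2.fitEllipse(cv2.convexHull(np.c_[xs+u-w,ys+y0].astype(np.float32)))
print(e,onplane(s,*e[0],.014),proj(s,(.6184,-.0503,.014)))
y0=max(v-75,0);cv2.imwrite("pics/w5.png",cv2.resize(im[y0:y0+120,u-80:u+80],(800,600),interpolation=cv2.INTER_CUBIC))
E
```

```text
clock: 6.7
tool_pos: [0.62, -0.05, 0.0685]
eef_rot: [-3.135, -0.194, 0.006]
force: [-7.8, -1.5, 6.4]
gripper_width: 0.531
grip_force: 8.0
clock: 7.12
tool_pos: [0.6214, -0.0499, 0.0687]
eef_rot: [-3.136, -0.194, -0.001]
force: [0.6, -0.1, 0.6]
gripper_width: 0.75
grip_force: 0.0
clock: 7.53
tool_pos: [0.6228, -0.0502, 0.1747]
eef_rot: [3.132, 0.194, 0.015]
force: [-0.5, -0.6, -0.0]
gripper_width: 0.749
grip_force: 0.0
clock: 7.95
tool_pos: [0.5213, -0.0624, 0.2502]
eef_rot: [3.135, 0.193, 0.004]
force: [-0.1, -0.1, 0.7]
gripper_width: 0.75
grip_force: 0.0
((315.9945068359375, 89.49541473388672), (50.15431594848633, 53.19880294799805), 178.68968200683594) [ 0.61843751 -0.0495649   0.014     ] (np.float64(316.9609496752015), np.float64(89.6751208242137))
```

View pics/w5.png

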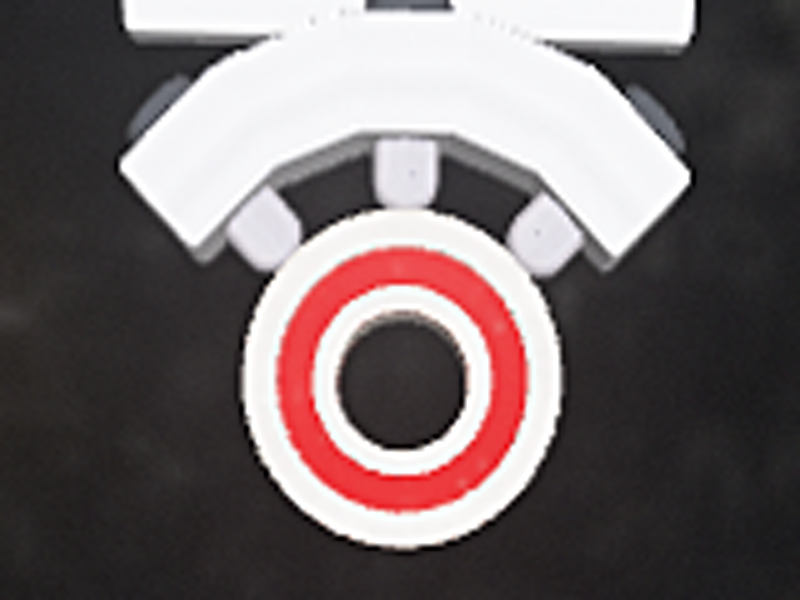

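The crop shows the bearing at (402,378), flat and touching all three screw tips at (270,250), (405,205) and (540,255). Its measured centre is within 1 mm of the nest's origin. The gripper is clear, so I'm handing in.

```bash
python3 -c "
from cell import arm
print(arm.sign_off())"
```

```text
the job is handed in; nothing more can be done
None
```

The larger bearing is seated flat against all three screws of the aluminium nest, about 1 mm from its origin after a push of about 8 N. The gripper let go and backed away, the smaller bearing was not touched, and the job was handed in at about 8 s; no verdict was returned.

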